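Uncover the air valves and shut the red one

ROBOT

A 6-joint arm with a two-finger parallel gripper is mounted at the origin on a cart in front of the work surface, level with it; the furniture and walls round the work are solid. World frame = base frame: x ahead of the robot, y to its left, z up, the work surface at z = 0. Lengths are in m, angles in rad, forces in N, time in s.
With the tool pointing down it reaches from about 0.25 to 0.8 m from the base axis. Payload 8.5 kg.
Tool frame: the origin (TCP) lies midway between the tips of the shut fingers; the grasp point (between the pads) lies 19 mm behind it; z points along the fingers, y is the line along which they close (so a half turn about z gives the same grasp; the last joint's range is limited). The gripper opens to 85 mm and grips with 20 to 120 N. Pads are 22 mm wide; open, the fingers measure 114 mm over their backs; the gripper's body (76 mm by 85 mm) begins 54 mm behind the grasp point. The pads swing forward as they close: fully open they stand 13 mm farther back than shut.
Start: joints at [1.209, 0.238, -0.013, 1.319, 0, 1.571], TCP at [0.186, 0.491, 0.231] pointing down, gripper open.
Joint ranges: [-2.66, 2.66], [-1.03, 1.9], [-1.14, 1.46], [-1.82, 2.27], [-1.45, 1.34], [-3.14, 3.14]. Speed limits (rad/s): [2.22, 2.22, 2.79, 3.14, 3.14, 3.14].

INTERFACE

Orientations are given as a unit quaternion [w, x, y, z].
In Python, from bench import manip gives the robot as it stands.
- The arm moves only by the tool drive_tool, never from a script. Its argument "targets" is a list of rows, each a list of 7 numbers: the shift along the tool's x, y, z in mm, then the turn, a rotation vector about the tool's x, y, z in rad, then the closure, from 0 (fully open) to 1 (shut). A call has 1 to 10 rows; each row is the pose to reach, as a shift and turn from the pose commanded when the call began, along the tool's axes at that moment; what a row does not reach only later rows make up. A row lasts 1/12 s, in which the tool goes at most 41.7 mm and 7.16 degrees, less where a joint would pass 70% of its speed; a pose out of reach is approached as far as the arm can. A call with a gripper value outside its range is refused whole. The fingers move at their own pace and stop on an object; "newtons" is the grip in N (left out, the last holds). Time passes only in rows, so rows that repeat a pose let the fingers close. It gives the time, the measured TCP pose, the force, the opening and the grip force at its end, in the units of the state.
- manip.read_state(): the state, without advancing time (a new reading comes with each control period).
- manip.read_camera(name): name is "scene" or "top" or "wrist"; returns the picture (400x640x3 uint8, red, green, blue); there is no depth.
- manip.camera_info(name): a dict with "K" (3x3 intrinsics, pixels), "dist" ([k1, k2, p1, p2, k3] as OpenCV has them; the pictures are not rectified), "extrinsics" (4x4, takes a point from camera to world coordinates); the wrist camera has in their place "T_tool_cam" (4x4, takes a point from camera to tool coordinates, whose origin is the TCP and whose axes are the flange's). Camera axes: x right, y down, z forward; pixel columns grow to the right and rows downward; lengths in m; the calibration is good to about 2 mm. A picture is of the moment at which its call begins: read the wrist's pose just before it. camera_info takes no time and is no camera call.
- manip.sign_off(): hands the job in; it is judged then, once.
The state is a dict: "time_s": time; "q": joint angles; "dq": joint speeds; "tau": joint torques, N m; "position": TCP position; "eef_rot": TCP orientation; "wrist_force": force on the tool from outside, world axes, zero at the start; "wrist_torque": the same for the moment, N m; "finger_gap": opening from 0.0 (shut) to 1.0 (fully open); "finger_force": force on a finger pad.
Only numpy, scipy, OpenCV 4.12 (cv2) and the standard library are available. Lean on these libraries where they do the work, as an engineer would, in place of code of your own. Each camera call takes 0.05 s, during which the arm holds its last target. There are 200 camera calls.

TASK

Push the sliding cover of the air-line valve box straight back, away from the robot, all the way to its stop, sliding it on its rails without lifting it. Then push the red valve handle clockwise as far as it goes, so that it is shut, and leave the blue handle and the things standing round the box as they are.

Things in the scene. Friction and masses are not known exactly. Their poses are not given: they have to be found in the camera images.
- valve_box: Grey valve box, fixed. Origin on the desk under its bay's middle; x points to its back (away from the robot within 0.3 rad), y to its left, z up. Bay inside: x -52 to +52, y -105 to +105 mm, open above once uncovered. Walls: front and back 8 mm thick, 64 mm high, the front with a thin stop lip to 74 mm; sides 12 mm thick, 66 mm high, with guide lips to 76 mm. Whole: x -61 to +172, y -117 to +117 mm.
- back_stop (a point): Middle of the front face of the cross bar that stops the cover, at x = +163 mm in the box's frame, 66 mm above the desk; the bar's top is 76 mm high. Aluminium rails run to it from the box's side walls.
- cover: Aluminium cover plate, 110 mm (x) by 222 mm (y) by 4 mm, 0.25 to 0.5 kg, loose, resting on the side walls between the guide lips; origin in the middle of its underside, 66 mm above the desk, axes as the box's. It starts closed over the bay, its origin at x = 0 to +12 mm in the box's frame, and slides freely back to x = +108 mm, where it meets the stop; friction a few N.
- cover_ridge (a point): Centre of the black push ridge that stands on the cover: 14 mm thick (x), 90 mm long (y), 22 mm tall (70 to 92 mm above the desk); it lies 15 mm in front of the cover's middle. Its front face is free down to the plate.
- red_pivot (a point): On the upright turning axis of the red lever, at mid-height of the lever (50 mm above the desk); its round hub has radius 12 mm. In the box's frame it lies at x = +18 mm and at y = +45 or -45 mm; red and blue change places from one start to another.
- red_tip (a point): Middle of the free end of the red lever, half-way up it (50 mm above the desk), 50 mm from the pivot. Lever: red plastic with black ribs, 12 mm wide, 16 mm tall (42 to 58 mm above the desk); only the brass valve and pipe (top 34 mm above the desk, stem at the pivot higher) lie beneath.
- red_handle (a joint): Angle of the red lever, rad. 0 = open: it points from its pivot to the box's -x (front, along the pipe). It grows clockwise seen from above to its stop at 1.57 = shut, where it points to the box's +y. It stays where it is left; turning it takes 0.05 N m (1.5 N near the tip). Starts at 0 to 0.25.
- blue_pivot (a point): On the upright turning axis of the blue lever, at mid-height of the lever (50 mm above the desk); its round hub has radius 12 mm. In the box's frame it lies at x = +18 mm and at y = +45 or -45 mm; red and blue change places from one start to another.
- blue_tip (a point): Middle of the free end of the blue lever, half-way up it (50 mm above the desk), 50 mm from the pivot. Lever: blue plastic with black ribs, 12 mm wide, 16 mm tall (42 to 58 mm above the desk); only the brass valve and pipe (top 34 mm above the desk, stem at the pivot higher) lie beneath.
- blue_handle (a joint): Angle of the blue lever, rad. 0 = open: it points from its pivot to the box's -x (front, along the pipe). It grows clockwise seen from above to its stop at 1.57 = shut, where it points to the box's +y. It stays where it is left; turning it takes 0.05 N m (1.5 N near the tip). Starts at 0 to 0.25, to be left alone.
- usb_stick: Red USB stick, 17x50x8 mm, lying left of the box; loose, to be left alone; origin in the middle of its underside.
- battery_cell: Green round battery cell, 18 mm across, 66 mm tall, standing left of the box; loose, to be left alone; origin in the middle of its underside.
- kapton_roll: Roll of amber tape, 50 mm across, 12 mm high, lying on the blue mat right of the box; loose, to be left alone; origin in the middle of its underside.
- charger: White charger cube, 29x41x26 mm, left of the box; loose, to be left alone; origin in the middle of its underside.

How it is judged:
By the outcome, as a careful person would: the job done as asked, in the order asked, and still so for the second after the job is handed in, with the robot touching nothing.
It also fails if it takes over 46 s, if anything falls off the work surface, if the arm or the gripper's body presses on something with over 40 N, if the wrist force passes 120 N, or if a joint passes its speed limit or range.

## Working session

There is one attempt and no reset: what is moved stays moved. The work goes in short steps, Python scripts to look and compute and a tool call to move; the robot and the scene stay as the last step left them, time stands still between calls to the robot, and variables do not carry over. Pictures are saved under pics/ and viewed, at most 10 in all, crops included, and the job is handed in when it is done.

Besides the shell and the picture viewer there is one more tool, called after "Request:" as a command line: name --pt "numbers of a row" for each row, then --argument value for the rest. drive_tool: Moves the arm, as the interface text tells. Its arguments: {"type":"object","properties":{"targets":{"type":"array","items":{"type":"array","items":{"type":"number"}}},"newtons":{"type":"number"}},"required":["targets"]}

```bash
mkdir -p pics
python3 - <<'E'
from bench import manip
import cv2,numpy as np
s=manip.read_state();print(s['position'],s['eef_rot'],s['wrist_force'],s['finger_gap'])
for n in ['scene','top']:
    im=manip.read_camera(n);cv2.imwrite(f'pics/{n}0.png',im[:,:,::-1])
    c=manip.camera_info(n);print(n,np.round(c['K'],1).tolist(),c['dist'],np.round(c['extrinsics'],4).tolist())
c=manip.camera_info('wrist');print(c)
E
```

```text
[0.18569286 0.49060638 0.23068778] [-1.10928098e-04  1.79916070e-01  9.83681708e-01 -7.02415958e-04] [-0.52911817  0.28617854  0.03657889] 1.0032452381488093
scene [[490.7, 0.0, 310.8], [0.0, 490.7, 202.8], [0.0, 0.0, 1.0]] [-0.03425404  0.          0.          0.          0.        ] [[-0.8323, -0.421, 0.3604, 0.1916], [-0.5542, 0.6275, -0.5469, 0.1649], [0.0041, -0.655, -0.7556, 0.7747], [0.0, 0.0, 0.0, 1.0]]
top [[397.0, 0.0, 313.8], [0.0, 397.0, 201.1], [0.0, 0.0, 1.0]] [-0.0462277  0.         0.         0.         0.       ] [[-0.0146, -0.9961, 0.0873, 0.4706], [-0.9995, 0.0169, 0.0263, -0.3488], [-0.0277, -0.0869, -0.9958, 0.9242], [0.0, 0.0, 0.0, 1.0]]
{'K': array([[324.49547037,   0.        , 324.73640437],
       [  0.        , 324.49547037, 200.76962196],
       [  0.        ,   0.        ,   1.        ]]), 'dist': array([-0.00909641,  0.        ,  0.        ,  0.        ,  0.        ]), 'T_tool_cam': array([[ 1.09401593e-04, -9.56774183e-01, -2.90831826e-01,
         7.47012198e-02],
       [ 9.99999719e-01,  3.20463639e-04, -6.78088695e-04,
        -1.20275213e-03],
       [ 7.41978782e-04, -2.90831670e-01,  9.56773949e-01,
        -1.41401152e-01],
       [ 0.00000000e+00,  0.00000000e+00,  0.00000000e+00,
         1.00000000e+00]])}
```

View pics/top0.png

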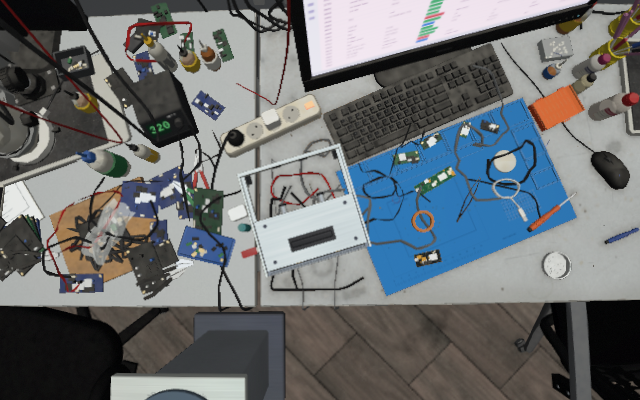

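View pics/scene0.png

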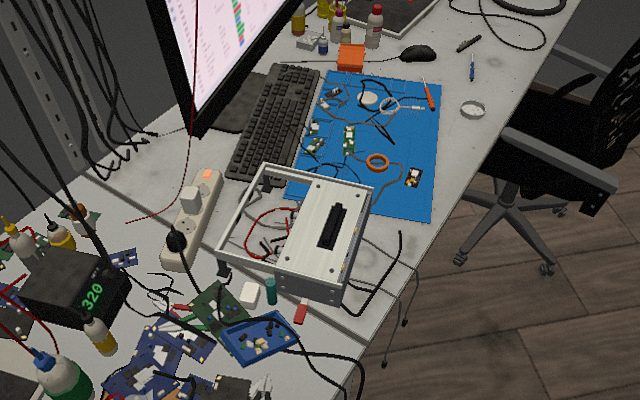

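The top view shows the box at about (305,210), turned slightly, with the ridge at about (313,238). The stop bar is the top edge, from (240,175) to (340,148). I'll enlarge it.

Run:
```python
import cv2
im=cv2.imread('pics/top0.png')[135:285,225:385]
cv2.imwrite('pics/topc.png',cv2.resize(im,None,fx=4,fy=4,interpolation=cv2.INTER_CUBIC)[:600])
```

```text
(no output)
```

View pics/topc.png

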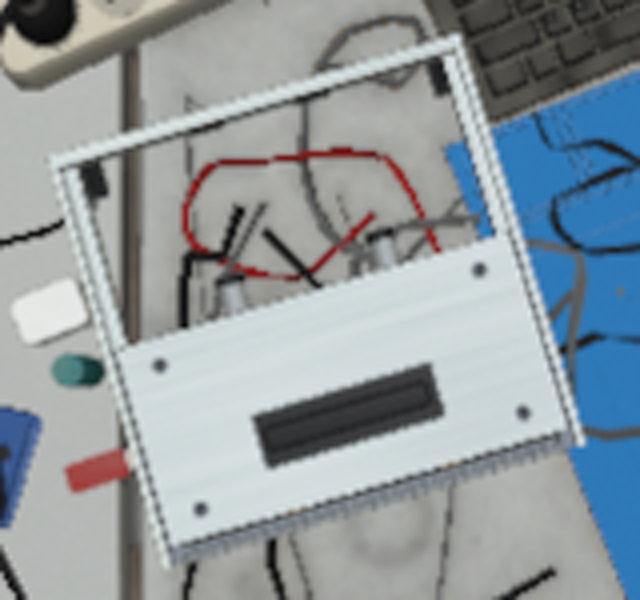

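The crop shows the frame's outer corners at (52,160), (458,38), (583,442) and (168,565). The ridge top is at about (254,415), (432,366), (442,412) and (268,466). I'll fit the box pose from these.

```bash
cat > h.py <<'E'
import numpy as np,cv2
from scipy.optimize import least_squares
from scipy.spatial.transform import Rotation as R
from bench import manip
def ray(c,E,px,z):
    u=cv2.undistortPoints(np.array(px,float).reshape(-1,1,2),c['K'],c['dist']).reshape(-1,2)
    d=np.c_[u,np.ones(len(u))]@E[:3,:3].T
    return E[:3,3]+d*((np.asarray(z)-E[2,3])/d[:,2])[:,None]
def T(p): # x,y,yaw
    m=np.eye(3);c,s=np.cos(p[2]),np.sin(p[2]);m[:2]=[[c,-s,p[0]],[s,c,p[1]]];return m
def tool():
    s=manip.read_state();q=s['eef_rot'];return s,np.array(s['position']),R.from_quat(np.r_[q[1:],q[0]]).as_matrix()
E
python3 - <<'E'
from h import *
c=manip.camera_info('top');E=c['extrinsics']
f=lambda a:(np.array(a)-1.5)/4+[225,135]
w=ray(c,E,f([[52,160],[458,38],[583,442],[168,565]]),[.076]*4)[:,:2]
b=np.array([[.172,.117],[.172,-.117],[-.061,-.117],[-.061,.117]])
r=least_squares(lambda p:((b@T(p)[:2,:2].T+p[:2])-w).ravel(),[.4,-.3,0])
p=r.x;print('box',p,'res mm',np.round(r.fun*1000,1))
np.save('box.npy',p)
k=ray(c,E,f([[254,415],[432,366],[442,412],[268,466]]),[.092]*4)[:,:2]
print('ridge box mm',np.round((k-p[:2])@T(p)[:2,:2]*1000,1))
k=ray(c,E,f([[160,365],[479,270],[523,412],[201,509]]),[.070]*4)[:,:2]
print('screws box mm',np.round((k-p[:2])@T(p)[:2,:2]*1000,1), ((k-p[:2])@T(p)[:2,:2]*1000).mean(0))
s,pos,Rt=tool();print(pos,np.round(Rt,3).tolist())
t=lambda x,y,z:np.r_[T(p)[:2]@[x,y,1],z]
for q in [(-.06,0,.2),(-.06,0,.078)]:
    g=t(*q);print(q,g,'tool mm',Rt.T@(g-pos)*1000)
E
```

```text
box [ 0.47415803 -0.31842499  0.27544709] res mm [ 2.3  2.5  3.3 -1.1 -2.  -2.7 -3.7  1.4]
ridge box mm [[  5.   47. ]
 [  2.8 -49.5]
 [-21.6 -47.6]
 [-22.6  47.4]]
screws box mm [[ 45.7  90.2]
 [ 45.4 -89.3]
 [-34.3 -89.6]
 [-34.6  90.4]] [5.55305362 0.41481579]
[0.18570297 0.49066269 0.23074093] [[-0.935, 0.354, -0.0], [0.354, 0.935, -0.001], [0.0, -0.001, -1.0]]
(-0.06, 0, 0.2) [ 0.41641981 -0.33474363  0.2       ] tool mm [-507.97970293 -690.23741136   31.61953005]
(-0.06, 0, 0.078) [ 0.41641981 -0.33474363  0.078     ] tool mm [-507.98244309 -690.08010636  153.61942861]
```

Request:
drive_tool --pt "-508 -690 0 0 0 -0.64 1" --pt "-508 -690 0 0 0 -0.64 1" --pt "-508 -690 0 0 0 -0.64 1" --pt "-508 -690 0 0 0 -0.64 1" --pt "-508 -690 0 0 0 -0.64 1" --pt "-508 -690 0 0 0 -0.64 1" --pt "-508 -690 0 0 0 -0.64 1" --pt "-508 -690 0 0 0 -0.64 1" --pt "-508 -690 0 0 0 -0.64 1" --pt "-508 -690 0 0 0 -0.64 1"

```text
time_s: 0.93
position: [0.2952, 0.0981, 0.2314]
eef_rot: [0.0, -0.139, 0.99, -0.0]
wrist_force: [0.9, 0.4, 0.1]
finger_gap: 0.004
finger_force: 0.0
```

```bash
cat > go.py <<'E'
import sys
from h import *
# args: box-frame x y z (mm) of TCP, optional tool-x yaw rel. to box -x
p=np.load('box.npy');s,pos,Rt=tool()
Tb=T(p);rel=np.r_[Tb[:2,:2].T@(pos[:2]-p[:2]),pos[2]]*1000
print('t',round(s['time_s'],2),'tcp box mm',np.round(rel,1),'q',np.round(s['q'],2),'F box',np.round(np.r_[Tb[:2,:2].T@np.array(s['wrist_force'])[:2],s['wrist_force'][2]],1),'gap',round(s['finger_gap'],2))
yaw=np.arctan2(Rt[1,0],Rt[0,0]);a=p[2]+np.pi
print('turn about tool z to align', -np.round((a-yaw+np.pi)%(2*np.pi)-np.pi,3),'tilt',np.round(Rt[:,2],3))
for arg in sys.argv[1:]:
    x,y,z=[float(v)/1000 for v in arg.split(',')]
    print(arg,'->',np.round(Rt.T@(np.r_[Tb[:2]@[x,y,1],z]-pos)*1000,1))
E
python3 go.py -60,0,200
```

```text
t 0.93 tcp box mm [-58.9 449.5 231.4] q [ 0.32 -0.13 -0.41  1.29 -0.    0.04] F box [1.  0.2 0.1] gap 0.0
turn about tool z to align 0.004 tilt [ 0.  0. -1.]
-60,0,200 -> [   2.7 -449.5   31.5]
```

Request:
drive_tool --pt "3 -450 30 0 0 0 1" --pt "3 -450 30 0 0 0 1" --pt "3 -450 30 0 0 0 1" --pt "3 -450 30 0 0 0 1" --pt "3 -450 30 0 0 0 1" --pt "3 -450 30 0 0 0 1" --pt "3 -450 30 0 0 0 1" --pt "3 -450 30 0 0 0 1" --pt "3 -450 30 0 0 0 1" --pt "3 -450 30 0 0 0 1"

```text
time_s: 1.77
position: [0.4065, -0.3013, 0.2033]
eef_rot: [-0.0, -0.138, 0.99, 0.0]
wrist_force: [1.7, 1.3, 0.2]
finger_gap: 0.0
finger_force: 0.0
```

Request:
drive_tool --pt "0 -90 0 0 0 0 1" --pt "0 -90 0 0 0 0 1" --pt "0 -90 0 0 0 0 1" --pt "0 -90 0 0 0 0 1"

```text
time_s: 2.1
position: [0.4315, -0.388, 0.2023]
eef_rot: [-0.001, -0.137, 0.991, 0.0]
wrist_force: [-0.7, 0.5, -0.8]
finger_gap: 0.004
finger_force: 0.0
```

```bash
python3 go.py -50,0,100
python3 - <<'E'
from h import *
s,pos,Rt=tool();np.savez('w1.npz',pos=pos,R=Rt)
cv2.imwrite('pics/w1.png',manip.read_camera('wrist')[:,:,::-1])
E
```

```text
t 2.1 tcp box mm [-60.  -55.4 202.3] q [-0.73  0.34  0.06  1.29 -0.   -1.01] F box [-0.6  0.6 -0.8] gap 0.0
turn about tool z to align 0.0 tilt [-0.001  0.001 -1.   ]
-50,0,100 -> [-10.1  55.3 102.3]
```

View pics/w1.png

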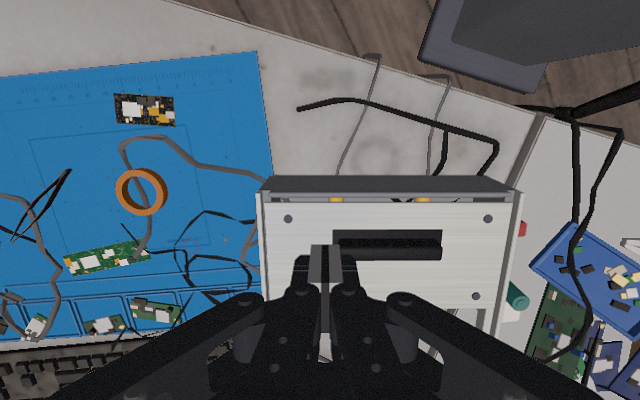

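The wrist view shows the front screws at (288,218) and (488,218). The ridge's top front edge runs from (333,230) to (441,230), and the guide-lip front corners are at about (259,192) and (520,192).

```bash
python3 - <<'E'
from h import *
c=manip.camera_info('wrist');d=np.load('w1.npz');E=np.eye(4);E[:3,:3]=d['R'];E[:3,3]=d['pos'];E=E@c['T_tool_cam']
p=np.load('box.npy')
k=ray(c,E,[[288,218],[488,218],[475,296],[333,230],[441,230],[259,192],[520,192]],[.07]*3+[.092]*2+[.076]*2)[:,:2]
print(np.round((k-p[:2])@T(p)[:2,:2]*1000,1))
E
python3 go.py -45,0,100
```

```text
[[ -36.3  -88.9]
 [ -36.2   90.7]
 [  44.2   89.9]
 [ -33.6  -49.1]
 [ -33.5   41. ]
 [ -62.  -112.2]
 [ -62.   111.6]]
t 2.15 tcp box mm [-60.  -53.5 202.6] q [-0.73  0.34  0.06  1.29 -0.   -1.01] F box [ 0.   0.1 -0. ] gap -0.0
turn about tool z to align 0.001 tilt [-0.002  0.001 -1.   ]
-45,0,100 -> [-15.2  53.3 102.7]
```

Request:
drive_tool --pt "-18 53 30 0 0 0 1" --pt "-18 53 60 0 0 0 1" --pt "-18 53 90 0 0 0 1" --pt "-18 53 110 0 0 0 1" --pt "-18 53 120 0 0 0 1" --pt "-18 53 124 0 0 0 1" --pt "-18 53 124 0 0 0 1" --pt "-18 53 124 0 0 0 1"

```text
time_s: 2.82
position: [0.4348, -0.33, 0.0811]
eef_rot: [0.001, -0.139, 0.99, -0.001]
wrist_force: [0.3, -0.1, -0.3]
finger_gap: -0.001
finger_force: 0.0
```

```bash
python3 go.py 0,0,78 60,0,78
```

```text
t 2.82 tcp box mm [-41.1  -0.4  81.1] q [-0.65  0.36 -0.24  0.97 -0.   -0.93] F box [ 0.2 -0.1 -0.3] gap -0.0
turn about tool z to align 0.003 tilt [ 0.001 -0.001 -1.   ]
0,0,78 -> [-41.1   0.3   3.1]
60,0,78 -> [-1.011e+02  1.000e-01  3.200e+00]
```

Request:
drive_tool --pt "-8 0 2 0 0 0 1" --pt "-14 0 2 0 0 0 1" --pt "-22 0 2 0 0 0 1" --pt "-32 0 2 0 0 0 1" --pt "-44 0 2 0 0 0 1" --pt "-56 0 2 0 0 0 1" --pt "-68 0 2 0 0 0 1" --pt "-80 0 2 0 0 0 1" --pt "-90 0 2 0 0 0 1" --pt "-98 0 2 0 0 0 1"

```text
time_s: 3.65
position: [0.5292, -0.3035, 0.0784]
eef_rot: [-0.0, -0.138, 0.99, -0.001]
wrist_force: [-5.8, -5.7, 4.1]
finger_gap: 0.003
finger_force: 3.8
```

```bash
python3 go.py 75,0,79
```

```text
t 3.65 tcp box mm [57.  -0.6 78.4] q [-0.52  0.47 -0.07  1.03 -0.   -0.8 ] F box [-7.2 -3.9  4.1] gap 0.0
turn about tool z to align 0.002 tilt [-0.001 -0.002 -1.   ]
75,0,79 -> [-18.    0.6  -0.6]
```

Request:
drive_tool --pt "-4 0 -1 0 0 0 1" --pt "-8 0 -1 0 0 0 1" --pt "-12 0 -1 0 0 0 1" --pt "-15 0 -1 0 0 0 1" --pt "-17 0 -1 0 0 0 1" --pt "-17 0 -1 0 0 0 1"

```text
time_s: 4.15
position: [0.545, -0.2983, 0.079]
eef_rot: [-0.0, -0.139, 0.99, -0.0]
wrist_force: [-2.2, -2.2, 1.5]
finger_gap: -0.003
finger_force: 1.4
```

Request:
drive_tool --pt "-2 0 0 0 0 0 1" --pt "-4 0 0 0 0 0 1" --pt "-4 0 0 0 0 0 1"

```text
time_s: 4.4
position: [0.5467, -0.2969, 0.079]
eef_rot: [-0.002, -0.138, 0.99, 0.0]
wrist_force: [-11.4, -3.6, 7.1]
finger_gap: 0.001
finger_force: 5.7
```

```bash
python3 go.py
```

```text
t 4.4 tcp box mm [75.6  0.9 79. ] q [-0.5   0.49 -0.04  1.05 -0.   -0.77] F box [-12.   -0.3   7.1] gap 0.0
turn about tool z to align 0.002 tilt [-0.004 -0.    -1.   ]
```

Request:
drive_tool --pt "-2 0 0 0 0 0 1" --pt "-3 0 0 0 0 0 1" --pt "-3 0 0 0 0 0 1"

```text
time_s: 4.65
position: [0.5474, -0.2961, 0.0789]
eef_rot: [-0.004, -0.138, 0.99, 0.0]
wrist_force: [-20.0, -4.0, 12.1]
finger_gap: 0.002
finger_force: 9.7
```

```bash
python3 go.py
```

```text
t 4.65 tcp box mm [76.6  1.6 78.9] q [-0.49  0.49 -0.03  1.06 -0.   -0.77] F box [-20.4   1.6  12.1] gap 0.0
turn about tool z to align 0.001 tilt [-0.007 -0.    -1.   ]
```

Force rose to 20 N with almost no motion, so the cover is at its stop. I'll back off, lift and look.

Request:
drive_tool --pt "20 0 0 0 0 0 1" --pt "40 0 0 0 0 0 1" --pt "60 0 -20 0 0 0 1" --pt "90 0 -50 0 0 0 1" --pt "125 0 -85 0 0 0 1" --pt "160 0 -110 0 0 0 1" --pt "195 0 -120 0 0 0 1" --pt "210 0 -120 0 0 0 1" --pt "210 0 -120 0 0 0 1" --pt "210 0 -120 0 0 0 1"

```text
time_s: 5.48
position: [0.3494, -0.3542, 0.1996]
eef_rot: [0.001, -0.138, 0.99, -0.0]
wrist_force: [1.0, 0.7, -0.4]
finger_gap: 0.002
finger_force: 0.0
```

```bash
python3 go.py
python3 - <<'E'
from h import *
s,pos,Rt=tool();np.savez('w2.npz',pos=pos,R=Rt)
im=manip.read_camera('wrist')[:,:,::-1]
cv2.imwrite('pics/w2.png',cv2.resize(im[150:400,200:600],None,fx=2,fy=2,interpolation=cv2.INTER_CUBIC))
E
```

```text
t 5.48 tcp box mm [-129.8   -0.5  199.6] q [-0.79  0.2  -0.14  1.22  0.   -1.07] F box [ 1.2  0.4 -0.4] gap 0.0
turn about tool z to align 0.001 tilt [ 0.002 -0.001 -1.   ]
```

View pics/w2.png

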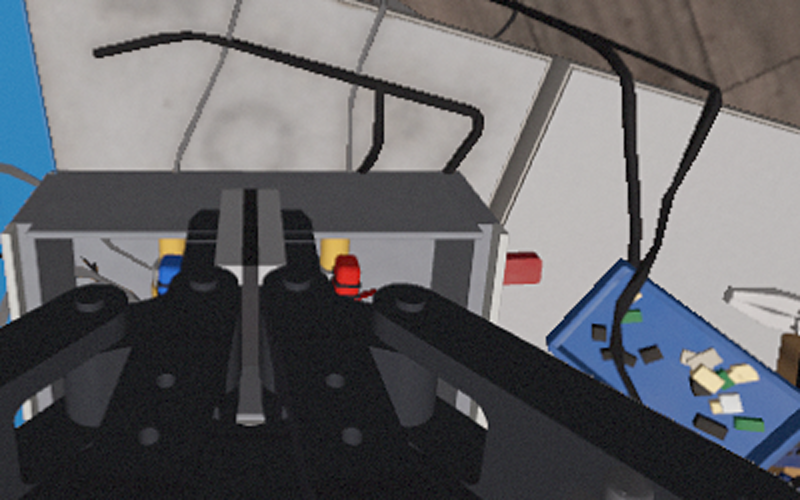

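Red is the left lever, with its tip at about (373,281) in the full image. Blue is on the right, with its tip at (286,282). I'll use the top camera to check the lever angles and the cover.

Run:
```python
from h import *
c=manip.camera_info('wrist');d=np.load('w2.npz');E=np.eye(4);E[:3,:3]=d['R'];E[:3,3]=d['pos'];E=E@c['T_tool_cam']
p=np.load('box.npy')
k=ray(c,E,[[373.5,279],[286,279]],[.058]*2)[:,:2]
print(np.round((k-p[:2])@T(p)[:2,:2]*1000,1))
im=manip.read_camera('top')[135:285,225:385,::-1]
cv2.imwrite('pics/top2.png',cv2.resize(im,None,fx=4,fy=4,interpolation=cv2.INTER_CUBIC))
```

```text
[[-38.4  46.6]
 [-38.3 -39.5]]
```

View pics/top2.png

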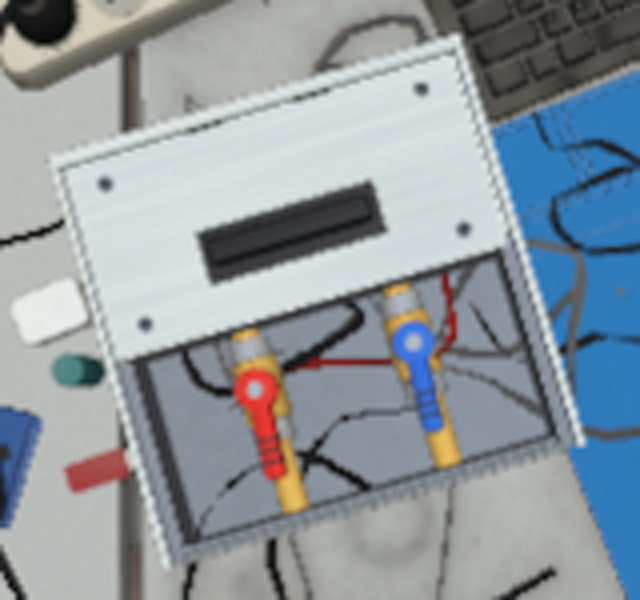

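The cover is flush with the stop bar. Red has its pivot at (255,390) and tip at (276,475) on the left, and blue has its pivot at (413,342) and tip at (431,428) on the right. I'll enter between the levers.

```bash
python3 - <<'E'
from h import *
c=manip.camera_info('top');p=np.load('box.npy')
k=ray(c,c['extrinsics'],(np.array([[255,390],[276,475],[413,342],[431,428]])-1.5)/4+[225,135],[.058]*4)[:,:2]
print(np.round((k-p[:2])@T(p)[:2,:2]*1000,1))
for th,r in zip(np.linspace(0,1.57,9),np.linspace(42,46,9)):
    C=np.array([18,45])+r*np.array([-np.cos(th),np.sin(th)])-6*np.array([np.sin(th),np.cos(th)])-[10.5,14.5]
    print(round(th,2),np.round(C,1),'tool from (-34,5):',np.round([-(C[0]+34),C[1]-5],0))
E
python3 go.py -34,5,110
```

```text
[[ 18.5  45.7]
 [-28.9  47.7]
 [ 18.9 -44.3]
 [-28.6 -40.2]]
0.0 [-34.5  24.5] tool from (-34,5): [ 0. 20.]
0.2 [-35.4  32.9] tool from (-34,5): [ 1. 28.]
0.39 [-34.5  41.4] tool from (-34,5): [ 1. 36.]
0.59 [-32.   49.7] tool from (-34,5): [-2. 45.]
0.78 [-27.9  57.4] tool from (-34,5): [-6. 52.]
0.98 [-22.2  64.2] tool from (-34,5): [-12.  59.]
1.18 [-15.3  69.8] tool from (-34,5): [-19.  65.]
1.37 [-7.3 73.9] tool from (-34,5): [-27.  69.]
1.57 [ 1.5 76.5] tool from (-34,5): [-35.  71.]
t 5.58 tcp box mm [-128.7   -0.3  198.7] q [-0.79  0.21 -0.14  1.22  0.   -1.07] F box [ 0.4  0.6 -1. ] gap 0.0
turn about tool z to align 0.003 tilt [ 0.001  0.    -1.   ]
-34,5,110 -> [-94.7   5.   88.8]
```

Request:
drive_tool --pt "-35 5 20 0 0 0 1" --pt "-70 5 40 0 0 0 1" --pt "-94 5 60 0 0 0 1" --pt "-94 5 85 0 0 0 1" --pt "-94 5 110 0 0 0 1" --pt "-94 5 130 0 0 0 1" --pt "-94 5 145 0 0 0 1" --pt "-94 5 152 0 0 0 1" --pt "-94 5 152 0 0 0 1" --pt "-94 5 152 0 0 0 1"

```text
time_s: 6.42
position: [0.4391, -0.3229, 0.0467]
eef_rot: [-0.0, -0.139, 0.99, 0.0]
wrist_force: [0.4, 0.3, 0.6]
finger_gap: -0.0
finger_force: 0.0
```

```bash
python3 go.py -34,5,46
```

```text
t 6.42 tcp box mm [-34.9   5.3  46.7] q [-0.63  0.4  -0.28  0.89  0.   -0.91] F box [0.5 0.2 0.6] gap -0.0
turn about tool z to align 0.004 tilt [-0.  0. -1.]
-34,5,46 -> [-0.9 -0.3  0.7]
```

Request:
drive_tool --pt "0 10 0 0 0 0 1" --pt "0 20 0 0 0 0 1" --pt "0 28 0 0 0 0 1" --pt "0 36 0 0 0 0 1" --pt "-3 45 0 0 0 0 1" --pt "-7 52 0 0 0 0 1" --pt "-13 59 0 0 0 0 1" --pt "-13 59 0 0 0 0 1"

```text
time_s: 7.08
position: [0.4352, -0.2613, 0.0469]
eef_rot: [-0.0, -0.139, 0.99, 0.0]
wrist_force: [-0.0, -0.3, 0.5]
finger_gap: 0.005
finger_force: 0.1
```

```bash
python3 go.py -15,70,46 2,76,46
```

```text
t 7.08 tcp box mm [-21.9  65.6  46.9] q [-0.54  0.34 -0.37  0.85  0.   -0.82] F box [-0.1 -0.3  0.5] gap 0.01
turn about tool z to align 0.004 tilt [-0.     0.001 -1.   ]
-15,70,46 -> [-7.   4.4  0.9]
2,76,46 -> [-24.   10.3   0.9]
```

Request:
drive_tool --pt "-7 5 0 0 0 0 1" --pt "-14 8 0 0 0 0 1" --pt "-20 10 0 0 0 0 1" --pt "-24 11 0 0 0 0 1" --pt "-26 11 0 0 0 0 1" --pt "-26 11 0 0 0 0 1"

```text
time_s: 7.58
position: [0.4557, -0.2449, 0.0464]
eef_rot: [-0.002, -0.139, 0.99, 0.0]
wrist_force: [-8.5, -0.1, 4.0]
finger_gap: 0.002
finger_force: 4.2
```

```bash
python3 go.py
```

```text
t 7.58 tcp box mm [ 2.2 75.8 46.4] q [-0.49  0.36 -0.35  0.87 -0.   -0.77] F box [-8.2  2.2  4. ] gap 0.0
turn about tool z to align 0.003 tilt [-0.003 -0.    -1.   ]
```

Request:
drive_tool --pt "-2 0 0 0 0 0 1" --pt "-3 0 0 0 0 0 1" --pt "-3 0 0 0 0 0 1"

```text
time_s: 7.83
position: [0.456, -0.2447, 0.0463]
eef_rot: [-0.004, -0.138, 0.99, -0.0]
wrist_force: [-18.5, -5.3, 10.1]
finger_gap: 0.002
finger_force: 9.6
```

Request:
drive_tool --pt "10 0 0 0 0 0 1" --pt "18 -8 0 0 0 0 1" --pt "25 -15 0 0 0 0 1" --pt "25 -15 -30 0 0 0 1" --pt "25 -15 -60 0 0 0 1" --pt "40 -15 -95 0 0 0 1" --pt "80 -15 -130 0 0 0 1" --pt "115 -15 -150 0 0 0 1" --pt "135 -15 -155 0 0 0 1" --pt "135 -15 -155 0 0 0 1"

```text
time_s: 8.67
position: [0.3316, -0.2981, 0.2049]
eef_rot: [0.001, -0.137, 0.991, -0.002]
wrist_force: [0.1, -1.1, 0.0]
finger_gap: -0.002
finger_force: 0.0
```

```bash
python3 go.py
python3 - <<'E'
from h import *
im=manip.read_camera('top')[135:285,225:385,::-1]
cv2.imwrite('pics/top3.png',cv2.resize(im,None,fx=4,fy=4,interpolation=cv2.INTER_CUBIC))
E
```

```text
t 8.67 tcp box mm [-131.6   58.4  204.9] q [-0.73  0.11 -0.24  1.21 -0.   -1.01] F box [-0.2 -1.1  0. ] gap -0.0
turn about tool z to align 0.0 tilt [ 0.003 -0.004 -1.   ]
```

View pics/top3.png

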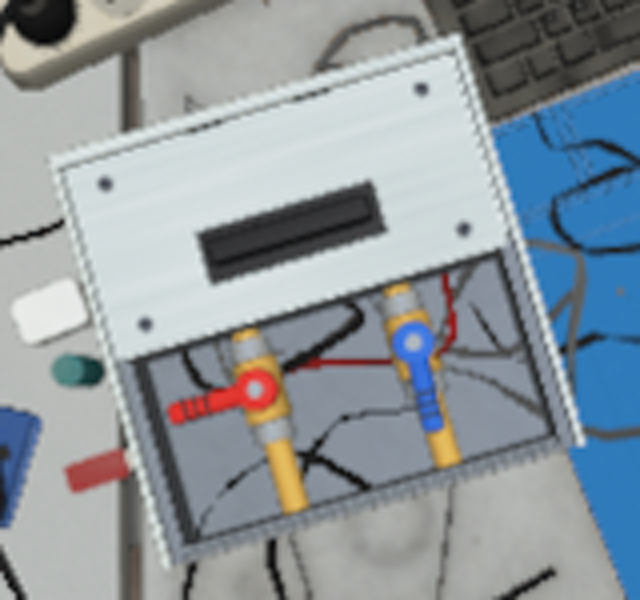

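The red lever now points to the box's left, from pivot (255,390) to tip (172,413). The cover is flush with the stop bar, and the blue lever and loose items haven't moved.

```bash
python3 -c "
from bench import manip
print(manip.sign_off())"
```

```text
the job is handed in; nothing more can be done
None
```

The cover is pushed back to its stop, the red handle is shut against its stop, and the blue handle and loose items look unmoved in the final top view; I handed the job in at about 8.7 s, before seeing any verdict.

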